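# Feel out the last vial and set the magnifier over it

### The job

The last amber vial of the batch stands somewhere along the foam slot inside the half-open carton, out of sight under the lid: feel for it, lift it out and stand it upright on the black pad inside the low ring of the bench magnifier's stand. Then, with the vial in place, bring the raised lens arm down until the lens is level over the vial, and let go. Leave the other things on the bench where they are.

Things in the scene. Friction and masses are not known exactly. Their poses are not given: they have to be found in the camera images.
- carton: White carton fixed to the bench, open on top, 136 mm deep (x) x 226 mm wide (y), walls 4 mm thick, 66 mm high at back and sides, 50 mm at the front (-x, robot's side). Origin on the bench under the slot's middle; outer faces at x = -78 and +58 mm. Foam inside (top 18 mm above the bench) leaves one slot 34 mm wide along y, in which the wanted vial stands (see slot_center, slot_end).
- slot_center (a point): Middle of the slot on the carton's floor, 4 mm above the bench; axes as the carton's: x across the slot to the back, y along it. The wanted vial stands upright in the slot: amber glass, flat white cap, a plain cylinder 30 mm across, 58 mm tall, 40 to 70 g. Its place is not reported: its axis is anywhere up to 52 mm either side of this point along y.
- slot_end (a point): Point on the slot's floor 52 mm from slot_center along +y, the farthest place of the vial's axis on that side. Fingers that come down on the vial's cap meet it 62 mm above the bench, elsewhere nothing before the foam at 18 mm. The vial slides along the slot when a finger nudges it gently. The side walls are 109 mm from slot_center.
- carton_lid (a joint): Angle of the carton's lid, a 4 mm board 136 mm long, as wide as the carton, hinged on the top of the back wall: 0 = shut, at most 0.97 rad, where its stays stop it. It stands at about 55 degrees, stays where left and overhangs the slot: a tool reaching the slot must lean back to the robot's side by about 30 to 45 degrees from vertical.
- magnifier: Bench magnifier fixed to the bench: grey base plate 250 x 150 x 12 mm, from x = -60 to +190 mm, with a steel post 16 mm thick at x = +165 mm. Origin on the bench under the axis of the vial stand; x points from the stand to the post, z up.
- stand_pad: Black rubber pad, 40 mm across, top of the vial stand; origin at its underside's centre, 26 mm above the bench, its top at 30 mm.
- pad_top (a point): Centre of the pad's upper face, where the vial is to stand.
- stand_ring: Aluminium ring round the pad, 45 mm outside and 40 mm inside diameter, its rim 4 mm above the pad's top (34 mm above the bench). Origin at its underside's centre.
- lens_hinge (a point): Axis of the lens arm's friction hinge, at the head of the post, 150 mm above the bench and 150 mm behind the pad's centre; the hinge axis is the magnifier's y axis.
- lens_arm (a joint): Angle of the lens arm: 0 = lens level, straight over the pad; positive = raised (range -0.45 to 1.0 rad), and it starts raised. A friction hinge: the arm stays where it is let go; about 3 N down or 6 N up on the knob moves it.
- lens_center (a point): Centre of the lens, in a white round frame 96 mm across and 16 mm thick, 150 mm along the arm from the hinge. z is the lens's normal.
- lens_knob (a point): Centre of the black ball knob (20 mm across) at the free end of the lens arm, on a thin stem, 232 mm from the hinge; meant for the fingers, which may pivot on it. The frame's edge begins 34 mm behind it, towards the hinge.
- spare_vial: Bystander: a second amber vial (30 mm across, 58 mm tall) standing on the bench between the carton and the magnifier; not the one wanted. Origin under its centre.
- pen: Bystander: ballpoint pen lying on the bench, 145 mm long. Origin under its centre, x along it.
- stock_low: Bystander: closed white carton 130 x 200 x 66 mm, lower of a pile of two. Origin under its centre.
- stock_high: Bystander: closed white carton of the same size on top of it. Origin under its centre.
- tray: Bystander: stainless tray 220 x 150 x 28 mm with forceps and caps. Origin under its centre.
- label_roll: Bystander: roll of labels, 84 mm across, 40 mm tall, standing flat. Origin under its centre.

How it is judged:
On the way, in this order (a step that is already met when the one before it is completed fails the run):
1. the vial stands on the stand's pad, clear of the ring's rim (contact force between stand_pad and anything else between 0.25 and 1 N and contact force between stand_ring and anything else below 0.12 N and contact force between the fingers and anything else below 0.05 N), for 0.3 s.
2. the lens is brought down level (value of joint lens_arm between -0.07 and 0.07 rad), for 0.2 s.
At the end, for the whole second after the job is handed in: The vial stands on the black pad inside the ring with its whole weight on the pad (0.25 to 1 N) and not on the ring's rim (under 0.12 N), and the lens arm rests within 0.07 rad (4 degrees) of level, not moving (all of step 2 and contact force between stand_pad and anything else between 0.25 and 1 N and contact force between stand_ring and anything else below 0.12 N and velocity of joint lens_arm between -0.03 and 0.03 rad/s); the robot touches nothing.
It fails at once if another thing on the bench is displaced by more than 30 mm (distance of any of spare_vial, pen, stock_low, stock_high, tray, label_roll from where it was at the start of the episode above 0.03 m).
It also fails if it takes over 72 s, if anything falls off the work surface, if the arm or the gripper's body presses on something with over 40 N, if the wrist force passes 120 N, or if a joint passes its speed limit or range.

### The arm

A 6-joint arm with a two-finger parallel gripper is mounted at the origin on the work surface. World frame = base frame: x ahead of the robot, y to its left, z up, the work surface at z = 0. Lengths are in m, angles in rad, forces in N, time in s.
With the tool pointing down it reaches from about 0.35 to 0.775 m from the base axis. Payload 5.5 kg.
Tool frame: the origin (TCP) lies midway between the tips of the shut fingers; the grasp point (between the pads) lies 19 mm behind it; z points along the fingers, y is the line along which they close (so a half turn about z gives the same grasp; the last joint's range is limited). The gripper opens to 85 mm and grips with 20 to 120 N. Pads are 22 mm wide; open, the fingers measure 114 mm over their backs; the gripper's body (76 mm by 85 mm) begins 54 mm behind the grasp point. The pads swing forward as they close: fully open they stand 13 mm farther back than shut.
Start: joints at [-1.351, 0.313, 0.046, 1.304, 0, 1.431], TCP at [0.202, -0.538, 0.231] pointing down, gripper open.
Joint ranges: [-2.76, 2.76], [-0.86, 1.69], [-1.03, 1.26], [-2.2, 2.34], [-1.47, 1.5], [-3.14, 3.14]. Speed limits (rad/s): [2.57, 2.57, 3.14, 3.14, 3.14, 3.14].

### API

Orientations are given as a unit quaternion [w, x, y, z].
In Python, from workcell import env gives the robot as it stands.
- The arm moves only by the tool move_arm, never from a script. Its argument "targets" is a list of rows, each a list of 3 entries, a list of its own where there are three numbers: the shift along the tool's x, y, z in mm, then the turn, a rotation vector about the tool's x, y, z in units of 10 degrees (1.0 is 10 degrees), then the closure, from -1 (fully open) to 1 (shut). In form: [[[dx, dy, dz], [ax, ay, az], gripper], ...]. A call has 1 to 5 rows; each row is the pose to reach, as a shift and turn from the pose commanded when the call began, along the tool's axes at that moment; what a row does not reach only later rows make up. A row lasts 1/8 s, in which the tool goes at most 62.5 mm and 10.7 degrees, less where a joint would pass 70% of its speed; a pose out of reach is approached as far as the arm can. A call with a gripper value outside its range is refused whole. The fingers move at their own pace and stop on an object; "squeeze" is the grip in N (left out, the last holds). Time passes only in rows, so rows that repeat a pose let the fingers close. It gives the time, the measured TCP pose, the force, the opening and the grip force at its end, in the units of the state.
- env.get_state(): the state, without advancing time (a new reading comes with each control period).
- env.read_camera(name): name is "scene" or "top"; returns a dict with "pixels" (384x512x3 uint8, red, green, blue), "fovy" (degrees; the focal length in pixels is half the picture's height over the tangent of half this angle, whatever the lens; pixels are square), "cx", "cy" (the principal point, pixels), "extrinsics" (4x4, takes a point from world to camera coordinates). Camera axes: x right, y up, looking along -z (the intrinsics and any distortion apply to the point x, -y, -z); pixel columns grow to the right and rows downward; lengths in m; the calibration is good to about 2 mm. A picture is of the moment at which its call begins. There is no depth.
- env.hand_in(): hands the job in; it is judged then, once.
Trained networks look in a picture, given as the dict that the camera call returned (one of the last four; its "shot" number tells which), for a name from the list of things; names that differ only in an ending like _2 or _b are one class to them, and where a whole thing is asked for, a point or a joint stands for the part that bears it (a point fixed in the world has none). Each returns a list of dicts, best first, with "confidence" (0 to 1); they miss things now and then, are a little off and sometimes report something else, mostly with a low value. They report only what shows in the picture. A call takes as long as a camera call.
- env.spot_in(thing, picture): "centre" ([x, y, z] in m, in world coordinates, good to about 4 mm: the middle of the surface that is visible of it).
- env.regions_of(thing, picture): "mask" (384x512 bool, what is visible of it).
- env.landmark_of(thing, picture): "centre" ([x, y, z] in m, in world coordinates, good to about 4 mm: a listed point, or the origin of a listed thing).
The state is a dict: "clock": time; "joint_pos": joint angles; "qvel": joint speeds; "tau": joint torques, N m; "tcp_pos": TCP position; "orientation": TCP orientation; "wrist_force": force on the tool from outside, world axes, zero at the start; "ft_torque": the same for the moment, N m; "finger_gap": finger opening in m; "grip_force": force on a finger pad.
Only numpy, scipy, OpenCV 4.12 (cv2) and the standard library are available. Lean on these libraries where they do the work, as an engineer would, in place of code of your own. Each camera call takes 0.05 s, during which the arm holds its last target. There are 200 camera calls.

## Working session

There is one attempt and no reset: what is moved stays moved. The work goes in short steps, Python scripts to look and compute and a tool call to move; the robot and the scene stay as the last step left them, time stands still between calls to the robot, and variables do not carry over. Pictures are saved under pics/ and viewed, at most 10 in all, crops included, and the job is handed in when it is done.

Besides the shell and the picture viewer there is one more tool, called after "Request:" as a command line: name --argument value ..., lists and objects as JSON in quotes. move_arm: Moves the arm, as the interface text tells. Its arguments: {"type":"object","properties":{"targets":{"type":"array","items":{"type":"array"}},"squeeze":{"type":"number"}},"required":["targets"]}

```bash
mkdir -p pics; python3 - <<'E'
from workcell import env
import cv2,numpy as np
s=env.get_state();print(s)
P={}
for c in("scene","top"):
    p=env.read_camera(c);P[c]=p;cv2.imwrite(f"pics/{c}0.png",p["pixels"][:,:,::-1])
    print(c,p["fovy"],p["cx"],p["cy"],p["extrinsics"].round(3).tolist(),[k for k in p])
for n in["carton","slot_center","slot_end","magnifier","stand_pad","pad_top","stand_ring","lens_hinge","lens_center","lens_knob","spare_vial","pen","stock_low","stock_high","tray","label_roll"]:
  for c in P:
    print(n,c,[(np.round(d["centre"],4).tolist(),round(d["confidence"],2)) for d in env.landmark_of(n,P[c])[:2]])
E
```

```text
{'clock': 0.0, 'joint_pos': array([-1.35058008e+00,  3.14058536e-01,  4.49598778e-02,  1.30360080e+00,
       -7.41994915e-06,  1.43117762e+00]), 'qvel': array([-4.26691762e-04,  3.32391260e-04,  5.30979359e-04, -9.98179110e-05,
        6.96555278e-04,  1.46362328e-03]), 'tau': array([-1.94673892e-03, -4.80625892e+01,  2.98534673e+01,  1.92135468e-02,
       -3.51263161e-04, -1.04078959e-07]), 'tcp_pos': array([ 0.2023327 , -0.53766843,  0.23036799]), 'orientation': array([-9.50642592e-04,  9.83858018e-01,  1.78948304e-01, -4.20434676e-05]), 'wrist_force': array([-0.01792779, -0.52079408,  0.14892907]), 'ft_torque': array([-0.00279745, -0.01959489,  0.00485871]), 'grip_force': 0.0, 'finger_gap': 0.08535644519979364}
scene 57.18349978044283 258.0758084048605 189.42051412618918 [[0.414, 0.91, -0.002, -0.216], [-0.706, 0.322, 0.631, 0.346], [0.575, -0.26, 0.775, -1.669], [0.0, 0.0, 0.0, 1.0]] ['pixels', 'fovy', 'cx', 'cy', 'extrinsics', 'shot']
top 43.81538253712635 258.8199958423226 192.26461722969267 [[0.013, -1.0, 0.0, -0.032], [0.994, 0.013, 0.107, -0.607], [-0.107, -0.001, 0.994, -
[... 1388 characters left out ...]
0.86), ([0.5667, 0.2125, -0.0026], 0.24)]
spare_vial scene [([0.6225, 0.013, -0.0005], 0.48)]
spare_vial top [([0.5371, 0.4989, 0.0705], 0.55), ([0.6244, 0.006, -0.0048], 0.51)]
pen scene [([0.3965, 0.0018, -0.004], 0.64)]
pen top [([0.3945, 0.0036, -0.0033], 0.53)]
stock_low scene [([0.5459, 0.5062, -0.0002], 0.55)]
stock_low top []
stock_high scene [([0.512, -0.2226, 0.0249], 0.33), ([0.7724, 0.0107, 0.0037], 0.21)]
stock_high top [([0.5371, 0.4969, 0.0686], 0.57)]
tray scene [([0.4174, -0.5224, 0.0045], 0.64)]
tray top [([0.4201, -0.5211, -0.0003], 0.65), ([0.508, -0.2187, 0.0263], 0.39)]
label_roll scene [([0.7686, 0.0127, 0.0016], 0.92)]
label_roll top [([0.7767, 0.0133, 0.0011], 0.82)]
```

View pics/scene0.png

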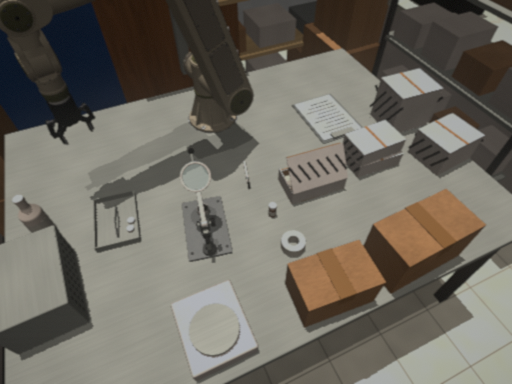

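View pics/top0.png

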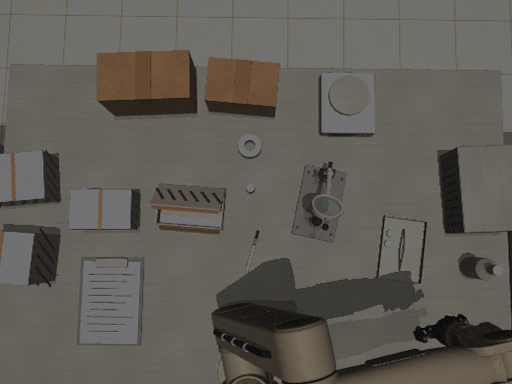

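The scene view shows the carton at (313,172) with its lid up and the magnifier at (205,220) with its lens raised. The spare vial is at (272,210), the label roll at (293,242) and the tray at (117,220). In the top view the carton is at (190,208), its front edge running from (158,230) to (220,232), so its yaw is small. Next I'll measure both yaws more closely.

```bash
cat > h.py <<'E'
from workcell import env
import cv2,numpy as np
from scipy.spatial.transform import Rotation as R
def ray(p,u,v,z):
    f=p["pixels"].shape[0]/2/np.tan(np.radians(p["fovy"]/2))
    E=p["extrinsics"];d=E[:3,:3].T@np.array([(u-p["cx"])/f,-(v-p["cy"])/f,-1]);o=-E[:3,:3].T@E[:3,3]
    return o+d*(z-o[2])/d[2]
def proj(p,X):
    f=p["pixels"].shape[0]/2/np.tan(np.radians(p["fovy"]/2))
    c=p["extrinsics"][:3,:3]@X+p["extrinsics"][:3,3]
    return p["cx"]+f*c[0]/-c[2],p["cy"]+f*c[1]/c[2]
def Rq(s):
    q=s["orientation"];return R.from_quat([q[1],q[2],q[3],q[0]])
def goal(pos,yaw,lean):
    """shift (mm) and turn (10deg) of tool to TCP pos; yaw deg of tool x, lean deg back"""
    s=env.get_state();r=Rq(s)
    y,l=np.radians([yaw,lean]);h=np.array([np.cos(y),np.sin(y),0]);Z=np.array([0,0,1.])
    z=h*np.sin(l)-Z*np.cos(l);x=h*np.cos(l)+Z*np.sin(l)
    G=R.from_matrix(np.c_[x,np.cross(z,x),z])
    print("shift",(r.inv().apply(np.array(pos)-s["tcp_pos"])*1000).round(1),"turn",(np.degrees((r.inv()*G).as_rotvec())/10).round(2))
E
python3 - <<'E'
from h import *
p=env.read_camera("top")
im=p["pixels"][:,:,::-1]
a=cv2.resize(im[175:240,140:235],None,fx=6,fy=6,interpolation=cv2.INTER_CUBIC)
b=cv2.resize(im[155:250,280:360],None,fx=2.9,fy=4.1,interpolation=cv2.INTER_CUBIC)
a=cv2.convertScaleAbs(a,alpha=1.3)
cv2.imwrite("pics/z1.png",a)
m=env.regions_of("magnifier",p)
for d in m[:1]:
    k=d["mask"].astype(np.uint8);c=max(cv2.findContours(k,0,2)[0],key=cv2.contourArea)
    bx=cv2.boxPoints(cv2.minAreaRect(c));print(d["confidence"],[ray(p,*q,.012).round(4).tolist() for q in bx])
for n in["lens_hinge","lens_knob","pad_top","slot_center","slot_end"]:
    for q in(p,env.read_camera("scene")): print(n,[(np.round(d["centre"],4).tolist(),round(d["confidence"],2)) for d in env.landmark_of(n,q)[:2]])
goal([.28,-.4,.36],-4,0)
E
```

```text
0.89 [[0.4645, -0.135, 0.012], [0.738, -0.1881, 0.012], [0.7075, -0.3487, 0.012], [0.4351, -0.2929, 0.012]]
lens_hinge [([0.6628, -0.2494, 0.1496], 0.92)]
lens_hinge [([0.6622, -0.2494, 0.1532], 0.59)]
lens_knob [([0.4789, -0.2187, 0.2985], 0.85)]
lens_knob [([0.4822, -0.2151, 0.2946], 0.69)]
pad_top [([0.5104, -0.2181, 0.0267], 0.66), ([0.4796, -0.217, 0.2963], 0.23)]
pad_top [([0.5115, -0.2224, 0.0291], 0.4)]Traceback (most recent call last):
  File "<stdin>", line 13, in <module>
ValueError: only the last four pictures can be asked about
```

View pics/z1.png

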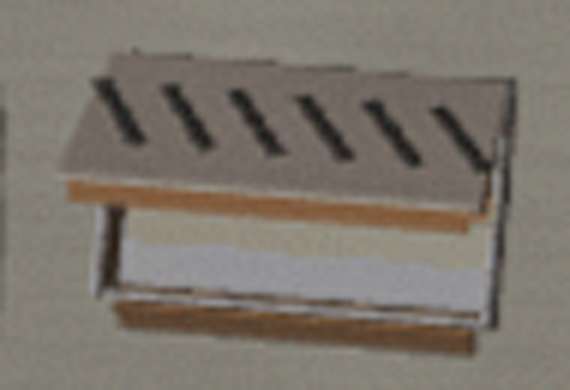

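The zoom shows the carton's front edge from crop (115,290) to (480,318) and its outer corners at about (97,297) and (493,327). I'll convert those to world positions.

```bash
python3 - <<'E'
from h import *
p=env.read_camera("top")
A,B=[ray(p,140+u/6,175+v/6,.05) for u,v in((115,290),(480,318))]
print(A,B,np.degrees(np.arctan2(A[0]-B[0],A[1]-B[1])))
A,B=[ray(p,140+u/6,175+v/6,.05) for u,v in((97,297),(493,327))];print(A,B,(A+B)/2)
for n in["slot_center","slot_end"]:print(n,[(np.round(d["centre"],4).tolist(),round(d["confidence"],2)) for d in env.landmark_of(n,p)[:2]])
goal([.28,-.4,.36],-4,0)
E
```

```text
[0.49370424 0.31609768 0.05      ] [0.48043085 0.10734542 0.05      ] 3.638222366720119
[0.48958233 0.32623178 0.05      ] [0.47540613 0.09982227 0.05      ] [0.48249423 0.21302702 0.05      ]
slot_center [([0.5631, 0.2145, 0.0031], 0.79)]
slot_end [([0.5665, 0.2619, 0.0039], 0.66)]
shift [ 121.3 -102.1 -128.7] turn [ 0.   -0.    2.46]
```

Request:
move_arm --targets '[[[120,-100,-130],[0,0,2.5],-1],[[120,-100,-130],[0,0,2.5],-1],[[120,-100,-130],[0,0,2.5],-1],[[120,-100,-130],[0,0,2.5],-1]]' --squeeze 30

```text
clock: 2.95
tcp_pos: [0.2809, -0.4011, 0.3648]
orientation: [0.002, 0.999, -0.037, 0.001]
wrist_force: [1.0, -0.5, -0.2]
finger_gap: 0.0856
grip_force: 0.0
```

```bash
python3 - <<'E'
from h import *
print(env.get_state()["joint_pos"].round(2)); goal([.38,-.1,.40],-4,20);goal([.40,.2,.32],-3.6,20)
E
```

```text
[-1.12  0.14  0.15  1.57  0.    2.09]
shift [  76.7 -307.4  -36.4] turn [ 0.03  1.98 -0.02]
shift [  74.3 -608.4   42.2] turn [ 0.04  1.98 -0.06]
```

Request:
move_arm --targets '[[[15,-60,-10],[0,0.5,0],-1],[[35,-120,-20],[0,1,0],-1],[[50,-180,-30],[0,1.5,0],-1],[[65,-240,-35],[0,2,0],-1],[[75,-300,-35],[0,2,0],-1]]'

```text
clock: 3.58
tcp_pos: [0.3767, -0.1082, 0.3959]
orientation: [0.007, 0.984, -0.039, 0.174]
wrist_force: [1.0, -0.8, 0.5]
finger_gap: 0.0854
grip_force: 0.0
```

```bash
python3 - <<'E'
from h import *
print(env.get_state()["joint_pos"].round(2)); goal([.42,.2,.30],-3.6,40)
E
```

```text
[-0.63 -0.32 -0.25  1.35  0.18  2.62]
shift [ -15.4 -310.8   96.3] turn [ 0.05  1.99 -0.08]
```

Request:
move_arm --targets '[[[0,-40,0],[0,0,-1],-1],[[0,-80,0],[0,0,-2],-1],[[0,-120,0],[0,0,-3],-1],[[0,-150,0],[0,0,-4],-1],[[0,-180,0],[0,0,-5],-1]]'

```text
clock: 4.2
tcp_pos: [0.3912, 0.0712, 0.3956]
orientation: [0.08, 0.907, 0.385, 0.154]
wrist_force: [-0.2, -0.7, 0.5]
finger_gap: 0.0854
grip_force: 0.0
```

```bash
python3 - <<'E'
from h import *
print(env.get_state()["joint_pos"].round(2)); goal([.42,.2,.30],176.4,-40)
E
```

```text
[-0.   -0.32 -0.25  1.29 -0.03  2.33]
shift [ 91.2 -94.8  96.2] turn [ -2.29  -1.02 -12.87]
```

Request:
move_arm --targets '[[[10,-10,5],[-0.18,-0.08,-1],-1],[[20,-20,10],[-0.36,-0.16,-2],-1],[[30,-30,15],[-0.54,-0.24,-3],-1],[[40,-40,20],[-0.72,-0.32,-4],-1],[[45,-45,25],[-0.9,-0.4,-5],-1]]'

```text
clock: 4.82
tcp_pos: [0.3995, 0.1338, 0.3697]
orientation: [0.219, 0.655, 0.716, 0.103]
wrist_force: [-0.8, 0.4, 0.6]
finger_gap: 0.0852
grip_force: 0.0
```

```bash
python3 - <<'E'
from h import *
print(env.get_state()["joint_pos"].round(2)); goal([.42,.2,.30],176.4,-40)
E
```

```text
[ 0.33 -0.31 -0.36  1.12 -0.28  1.76]
shift [76.6 -4.  61.4] turn [-1.41 -0.61 -7.86]
```

Request:
move_arm --targets '[[[15,0,10],[-0.28,-0.12,-1.57],-1],[[30,0,20],[-0.42,-0.18,-2.3],-1],[[45,0,35],[-0.63,-0.27,-3.5],-1],[[60,0,50],[-0.81,-0.35,-4.5],-1],[[75,-4,60],[-1.0,-0.43,-5.5],-1]]'

```text
clock: 5.45
tcp_pos: [0.4198, 0.1983, 0.3013]
orientation: [0.319, 0.253, 0.913, 0.029]
wrist_force: [-0.2, 0.1, -0.1]
finger_gap: 0.0852
grip_force: 0.0
```

```bash
python3 - <<'E'
from h import *
print(env.get_state()["joint_pos"].round(2)); goal([.47,.2115,.20],176.4,-40)
E
```

```text
[ 0.52 -0.3  -0.6   0.75 -0.4   0.95]
shift [ 30.2  12.  109. ] turn [-0.46 -0.19 -2.6 ]
```

Request:
move_arm --targets '[[[10,4,36],[-0.15,-0.06,-0.87],-1],[[20,8,72],[-0.3,-0.13,-1.73],-1],[[30,12,109],[-0.46,-0.19,-2.6],-1],[[30,12,109],[-0.46,-0.19,-2.6],-1]]'

```text
clock: 5.95
tcp_pos: [0.4683, 0.2096, 0.1973]
orientation: [0.339, 0.033, 0.94, -0.012]
wrist_force: [-0.3, -0.2, 0.1]
finger_gap: 0.0854
grip_force: 0.0
```

```bash
python3 - <<'E'
from h import *
s=env.get_state();print(s["joint_pos"].round(2),s["wrist_force"],s["ft_torque"]); goal([.4916,.2159,.13],176.4,-40);goal([.575,.2107,.0305],176.4,-40)
E
```

```text
[ 0.45 -0.19 -0.83  0.31 -0.32  0.42] [-0.3067368  -0.22242358  0.13415437] [0.02193202 0.55580416 0.02984413]
shift [25.4  7.9 66.4] turn [-0.03 -0.03 -0.03]
shift [ 24.7   8.5 196.3] turn [-0.03 -0.03 -0.03]
```

```bash
python3 - <<'E'
from h import *
goal([.567,.2107,.071],176.4,-40)
E
```

```text
shift [  4.9   8.  160.1] turn [-0.03 -0.03 -0.03]
```

Request:
move_arm --targets '[[[1,2,45],[0,0,0],-1],[[2,4,90],[0,0,0],-1],[[4,6,130],[0,0,0],-1],[[5,8,150],[0,0,0],-1],[[5,8,160],[0,0,0],-1]]'

```text
clock: 6.58
tcp_pos: [0.5706, 0.2134, 0.0762]
orientation: [0.342, 0.033, 0.939, -0.01]
wrist_force: [-0.6, 0.6, -0.2]
finger_gap: 0.0856
grip_force: 0.0
```

```bash
python3 - <<'E'
from h import *
s=env.get_state();print(s["joint_pos"].round(2),s["tcp_pos"],s["wrist_force"],s["ft_torque"])
goal([.567,.2107,.061],176.4,-40)
goal([.567,.2107,.055],176.4,-40)
cv2.imwrite("pics/s2.png",cv2.resize(env.read_camera("scene")["pixels"][80:240,200:400,::-1],None,fx=3.5,fy=3.5,interpolation=cv2.INTER_CUBIC))
E
```

```text
[ 0.36  0.18 -0.86 -0.13 -0.27  0.34] [0.57060636 0.21336287 0.07619627] [-0.55816183  0.61768088 -0.23006111] [0.02144601 0.58819349 0.01790384]
shift [12.4 -3.   9.4] turn [-0.01  0.01 -0.05]
shift [16.2 -3.  14. ] turn [-0.01  0.01 -0.05]
```

View pics/s2.png

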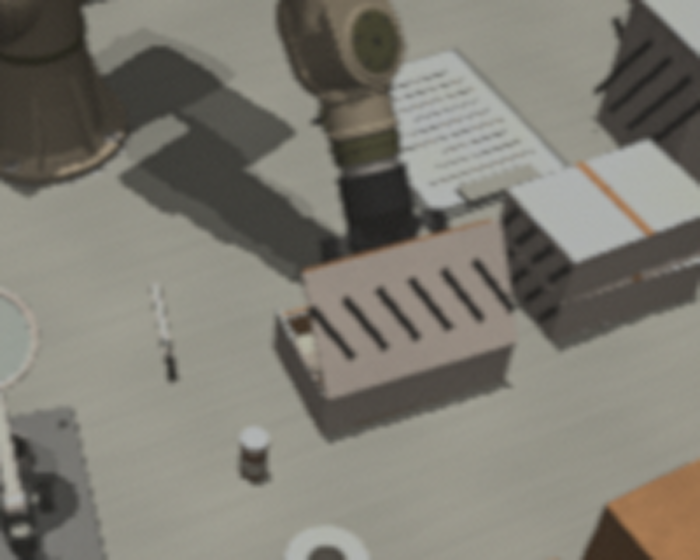

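The picture shows the gripper at crop (375,210) leaning in under the lid, whose edge runs from (305,270) to (495,225) and looks untouched. I'll go down slowly and watch the force.

Request:
move_arm --targets '[[[3,-1,2],[0,0,0],-1],[[6,-2,4],[0,0,0],-1],[[8,-3,6],[0,0,0],-1],[[10,-3,8],[0,0,0],-1],[[10,-3,8],[0,0,0],-1]]'

```text
clock: 7.25
tcp_pos: [0.5668, 0.2107, 0.0637]
orientation: [0.342, 0.032, 0.939, -0.01]
wrist_force: [-0.2, 0.4, 0.1]
finger_gap: 0.0854
grip_force: 0.0
```

```bash
cat > st.py <<'E'
from h import *
import sys
s=env.get_state();print(s["joint_pos"].round(2),s["tcp_pos"].round(4),s["wrist_force"].round(2),s["ft_torque"].round(3),s["finger_gap"],s["grip_force"])
a=[float(v) for v in sys.argv[1:]]
for i in range(0,len(a),5):goal(a[i:i+3],a[i+3],a[i+4])
E
python3 st.py .567 .2107 .055 176.4 -40 .567 .2107 .049 176.4 -40
```

```text
[ 0.35  0.2  -0.89 -0.17 -0.26  0.33] [0.5668 0.2107 0.0637] [-0.21  0.44  0.06] [ 0.06   0.552 -0.059] 0.08538460484924794 0.0
shift [ 5.5 -0.   6.8] turn [-0.    0.01 -0.03]
shift [ 9.3 -0.  11.4] turn [-0.    0.01 -0.03]
```

Request:
move_arm --targets '[[[2,0,2],[0,0,0],-1],[[3,0,4],[0,0,0],-1],[[4,0,5],[0,0,0],-1],[[5,0,6],[0,0,0],-1],[[5,0,6],[0,0,0],-1]]'

```text
clock: 7.88
tcp_pos: [0.5669, 0.2107, 0.0559]
orientation: [0.342, 0.032, 0.939, -0.01]
wrist_force: [-0.2, -0.5, -0.6]
finger_gap: 0.0852
grip_force: 0.0
```

```bash
python3 st.py .567 .2107 .049 176.4 -40
```

```text
[ 0.35  0.22 -0.9  -0.2  -0.26  0.33] [0.5669 0.2107 0.0559] [-0.15 -0.51 -0.62] [0.095 0.584 0.033] 0.08521941979706184 0.0
shift [ 4.4 -0.   5.3] turn [-0.    0.01 -0.03]
```

Request:
move_arm --targets '[[[2,0,2],[0,0,0],-1],[[3,0,3],[0,0,0],-1],[[4,0,4],[0,0,0],-1],[[4,0,5],[0,0,0],-1],[[4,0,5],[0,0,0],-1]]'

```text
clock: 8.5
tcp_pos: [0.5673, 0.2108, 0.0497]
orientation: [0.343, 0.032, 0.939, -0.01]
wrist_force: [-0.4, 0.1, 0.2]
finger_gap: 0.0862
grip_force: 0.0
```

```bash
python3 st.py .567 .2107 .042 176.4 -40
```

```text
[ 0.35  0.23 -0.9  -0.22 -0.26  0.33] [0.5673 0.2108 0.0497] [-0.4   0.06  0.2 ] [0.096 0.575 0.006] 0.08617264874050469 0.0
shift [ 5.1 -0.1  5.7] turn [-0.    0.01 -0.04]
```

Request:
move_arm --targets '[[[2,0,2],[0,0,0],-1],[[3,0,3],[0,0,0],-1],[[4,0,4],[0,0,0],-1],[[5,0,6],[0,0,0],-1],[[5,0,6],[0,0,0],-1]]'

```text
clock: 9.12
tcp_pos: [0.5672, 0.2107, 0.0416]
orientation: [0.342, 0.032, 0.939, -0.01]
wrist_force: [0.6, 0.4, -0.5]
finger_gap: 0.0854
grip_force: 0.0
```

```bash
python3 st.py .567 .2107 .034 176.4 -40 .575 .2107 .034 176.4 -40
```

```text
[ 0.35  0.25 -0.91 -0.24 -0.26  0.33] [0.5672 0.2107 0.0416] [ 0.63  0.39 -0.54] [0.009 0.589 0.044] 0.08538278377554764 0.0
shift [ 5.  -0.1  5.7] turn [-0.    0.01 -0.03]
shift [-1.1  0.5 10.8] turn [-0.    0.01 -0.03]
```

Request:
move_arm --targets '[[[2,0,4],[0,0,0],-1],[[2,0,8],[0,0,0],-1],[[1,0,10],[0,0,0],-1],[[1,0,10],[0,0,0],-0.8],[[1,0,10],[0,0,0],-0.6]]' --squeeze 20

```text
clock: 9.75
tcp_pos: [0.573, 0.2104, 0.0336]
orientation: [0.343, 0.032, 0.939, -0.01]
wrist_force: [-0.2, 0.0, 0.2]
finger_gap: 0.0681
grip_force: 0.0
```

Request:
move_arm --targets '[[[0,0,0],[0,0,0],-0.5],[[0,0,0],[0,0,0],-0.4],[[0,0,0],[0,0,0],-0.3],[[0,0,0],[0,0,0],-0.2],[[0,0,0],[0,0,0],-0.1]]'

```text
clock: 10.38
tcp_pos: [0.5729, 0.2104, 0.0336]
orientation: [0.343, 0.032, 0.939, -0.01]
wrist_force: [-0.8, -0.7, 0.1]
finger_gap: 0.047
grip_force: 0.3
```

Request:
move_arm --targets '[[[0,0,0],[0,0,0],0],[[0,0,0],[0,0,0],0.1],[[0,0,0],[0,0,0],0.2],[[0,0,0],[0,0,0],0.3],[[0,0,0],[0,0,0],0.4]]'

```text
clock: 11.0
tcp_pos: [0.5729, 0.2104, 0.0336]
orientation: [0.343, 0.032, 0.939, -0.01]
wrist_force: [-0.5, -0.3, 0.6]
finger_gap: 0.0294
grip_force: 20.2
```

```bash
python3 st.py
```

```text
[ 0.35  0.27 -0.91 -0.27 -0.26  0.33] [0.5729 0.2104 0.0336] [-0.46 -0.26  0.58] [-0.071  0.621 -0.126] 0.02942893235836855 20.237924605607986
```

Request:
move_arm --targets '[[[0,0,0],[0,0,0],0.6],[[-3,0,-4],[0,0,0],0.6],[[-6,0,-7],[0,0,0],0.6],[[-9,0,-11],[0,0,0],0.6],[[-12,0,-14],[0,0,0],0.6]]' --squeeze 35

```text
clock: 11.62
tcp_pos: [0.5733, 0.2105, 0.0526]
orientation: [0.343, 0.032, 0.939, -0.01]
wrist_force: [0.2, -0.6, 0.2]
finger_gap: 0.0291
grip_force: 36.0
```

Request:
move_arm --targets '[[[0,0,-20],[0,0,0],0.6],[[0,0,-45],[0,0,0],0.6],[[0,0,-80],[0,0,0],0.6],[[0,0,-120],[0,0,0],0.6],[[0,0,-160],[0,0,0],0.6]]'

```text
clock: 12.25
tcp_pos: [0.4693, 0.2167, 0.1756]
orientation: [0.343, 0.033, 0.939, -0.01]
wrist_force: [0.2, 1.4, -0.5]
finger_gap: 0.0288
grip_force: 36.0
```

```bash
python3 st.py .38 .1 .25 176.4 -40; python3 - <<'E'
from h import *
p=env.read_camera("scene")
cv2.imwrite("pics/s3.png",cv2.resize(p["pixels"][80:220,200:400,::-1],None,fx=3.5,fy=3.5,interpolation=cv2.INTER_CUBIC))
E
```

```text
[ 0.47 -0.15 -0.87  0.23 -0.33  0.43] [0.4693 0.2167 0.1756] [ 0.15  1.38 -0.49] [0.033 0.587 0.07 ] 0.028798374829574445 35.98979741334915
shift [  13.9 -122.2 -109.6] turn [-0.    0.01 -0.04]
```

View pics/s3.png

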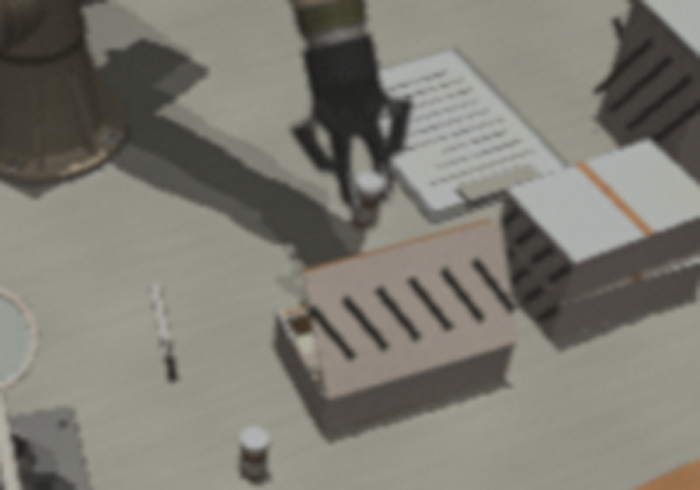

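The vial is held upright in the fingers, with its cap at crop (370,183), and the carton and lid are unchanged. I'll carry it round on the robot's side of the bench.

Request:
move_arm --targets '[[[5,-30,-30],[0,0,0],0.6],[[10,-60,-60],[0,0,0],0.6],[[14,-100,-90],[0,0,0],0.6],[[14,-140,-110],[0,0,0],0.6],[[14,-180,-110],[0,0,0],0.6]]'

```text
clock: 12.92
tcp_pos: [0.3766, 0.0424, 0.2513]
orientation: [0.345, 0.031, 0.938, -0.01]
wrist_force: [0.5, -0.9, -0.8]
finger_gap: 0.0286
grip_force: 35.9
```

```bash
python3 st.py .36 -.15 .2 169 -40
```

```text
[-0.15 -0.69 -0.94  0.62  0.05 -0.06] [0.3766 0.0424 0.2513] [ 0.47 -0.88 -0.79] [ 0.011  0.62  -0.012] 0.02864786679713366 35.94606578350067
shift [  36.  -193.2   35.9] turn [0.49 0.04 0.55]
```

Request:
move_arm --targets '[[[10,-40,15],[0.1,0,0.1],0.6],[[15,-80,30],[0.2,0,0.2],0.6],[[20,-120,50],[0.3,0,0.35],0.6],[[25,-160,70],[0.4,0,0.45],0.6],[[35,-193,90],[0.49,0.04,0.55],0.6]]'

```text
clock: 13.55
tcp_pos: [0.3985, -0.159, 0.168]
orientation: [0.333, 0.092, 0.938, -0.032]
wrist_force: [1.0, -0.0, -0.0]
finger_gap: 0.0285
grip_force: 36.0
```

```bash
python3 st.py .44 -.206 .12 169 -40 .522 -.2222 .098 169 -40
```

```text
[-0.85 -0.42 -1.03  0.4   0.4  -0.54] [ 0.3985 -0.159   0.168 ] [ 1.03 -0.01 -0.02] [ 0.133  0.626 -0.036] 0.028526525078777707 35.96765264868736
shift [ -8.5 -38.1  68.6] turn [-0.   -0.09 -0.02]
shift [-59.5 -38.1 138.4] turn [-0.   -0.09 -0.02]
```

Request:
move_arm --targets '[[[-4,-12,25],[0,0,0],0.6],[[-8,-24,45],[0,-0.05,0],0.6],[[-12,-32,65],[0,-0.09,0],0.6],[[-15,-38,80],[0,-0.09,0],0.6],[[-15,-38,80],[0,-0.09,0],0.6]]'

```text
clock: 14.18
tcp_pos: [0.4537, -0.2071, 0.1164]
orientation: [0.337, 0.091, 0.937, -0.029]
wrist_force: [0.2, 0.0, 0.2]
finger_gap: 0.0288
grip_force: 36.0
```

```bash
python3 st.py .522 -.2222 .098 169 -40; python3 - <<'E'
from h import *
P=[env.read_camera(c) for c in("scene","top")]
for p in P:
  for n in("pad_top","stand_ring"):print(n,[(np.round(d["centre"],4).tolist(),round(d["confidence"],2)) for d in env.landmark_of(n,p)[:2]])
c=[]
for p,X in zip(P,([.45,-.21,.1],[.48,-.21,.1])):
    u,v=map(int,proj(p,np.array(X)));print(u,v);c.append(cv2.resize(p["pixels"][v-50:v+50,u-45:u+45,::-1],(396,440),interpolation=cv2.INTER_CUBIC))
cv2.imwrite("pics/s4.png",np.hstack(c))
E
```

```text
[-0.83 -0.14 -1.03  0.1   0.39 -0.52] [ 0.4537 -0.2071  0.1164] [0.19 0.04 0.16] [0.148 0.607 0.052] 0.02881735894209479 35.965658873319626
shift [-42.2  -1.9  58.7] turn [ 0.03 -0.04 -0.02]
pad_top [([0.512, -0.2229, 0.0253], 0.75), ([0.516, -0.2242, 0.0286], 0.38)]
stand_ring [([0.5154, -0.2261, 0.0297], 0.67), ([0.5095, -0.2232, 0.0238], 0.54)]
pad_top [([0.5093, -0.2234, 0.0279], 0.59)]
stand_ring [([0.5161, -0.2218, 0.027], 0.57)]
197 182
314 228
```

View pics/s4.png

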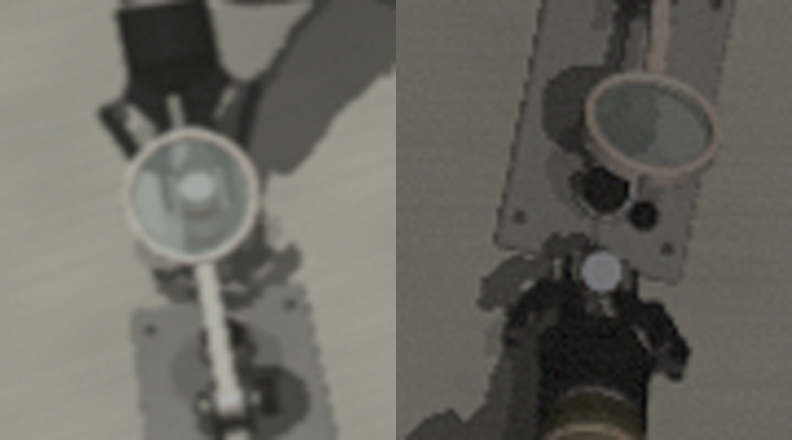

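The left half (scene view) shows the vial's cap seen through the lens at (197,187). The right half (top view) shows the black pad at (605,190), the knob at (643,214) and the held cap at (601,271). I'll measure the cap and pad centroids.

```bash
cat > cap.py <<'E'
from h import *
def cap(ztop,u0,v0):
    p=env.read_camera("top");k=3
    g=cv2.resize(p["pixels"].astype(np.float32).mean(2),None,fx=k,fy=k,interpolation=cv2.INTER_CUBIC)
    def blob(m,u,v):
        n,l,st,c=cv2.connectedComponentsWithStats(m.astype(np.uint8))
        i=min(range(1,n),key=lambda i:np.hypot(*(c[i]-[k*u,k*v]))+(1e3 if st[i,4]<k*k*25 else 0))
        a=(c[i]+.5)/k-.5; return a,st[i,2:]/k
    a,s=blob(g>130,u0,v0);print("cap px",a,s,"world",ray(p,*a,ztop).round(4))
    a,s=blob(g<40,316.5,221);print("pad px",a,s,"world",ray(p,*a,.03).round(4))
if __name__=="__main__":
    import sys
    s=env.get_state();print("tcp",s["tcp_pos"].round(4));cap(s["tcp_pos"][2]-.0296+.058,float(sys.argv[1]),float(sys.argv[2]))
E
python3 cap.py 315.6 239.6
```

```text
tcp [ 0.4537 -0.2071  0.1179]Traceback (most recent call last):
  File "cap.py", line 13, in <module>
    s=env.get_state();print("tcp",s["tcp_pos"].round(4));cap(s["tcp_pos"][2]-.0296+.058,float(sys.argv[1]),float(sys.argv[2]))
                                                         ~~~^^^^^^^^^^^^^^^^^^^^^^^^^^^^^^^^^^^^^^^^^^^^^^^^^^^^^^^^^^^^^^^^^^
  File "cap.py", line 9, in cap
    a,s=blob(g>130,u0,v0);print("cap px",a,s,"world",ray(p,*a,ztop).round(4))
        ~~~~^^^^^^^^^^^^^
  File "cap.py", line 7, in blob
    i=min(range(1,n),key=lambda i:np.hypot(*(c[i]-[k*u,k*v]))+(1e3 if st[i,4]<k*k*25 else 0))
ValueError: min() iterable argument is empty
```

```bash
python3 - <<'E'
from h import *
g=env.read_camera("top")["pixels"].mean(2)
print(g[240,308:324].round());print(g[221,306:328].round());print(g[212:231,316].round())
E
```

```text
[ 21.  60.  60.  75. 108. 116. 112. 113. 114. 114. 113. 117.  82.  66.
  44.  19.]
[73. 72. 73. 50. 46. 28. 27. 17. 30. 20. 27. 31. 31. 30. 27. 24. 91. 83.
 64. 73. 71. 70.]
[82. 80. 78. 68. 32. 24. 26. 26. 25. 27. 30. 26. 20. 22. 52. 87. 76. 85.
 83.]
```

```bash
sed -i 's/g>130/g>92/; s/g<40/g<45/' cap.py; python3 cap.py 315.6 239.6
```

```text
tcp [ 0.4538 -0.2071  0.1178]
cap px [315.56337136 239.07604563] [  8.66666667   8.33333333 175.33333333] world [ 0.4458 -0.2083  0.1462]
pad px [313.50959133 217.2087851 ] [ 16.          23.66666667 399.66666667] world [ 0.5226 -0.215   0.03  ]
```

```bash
python3 - <<'E'
from h import *
p=env.read_camera("top")
print(ray(p,315.7,220.6,.03),[proj(p,np.array([x,-.2215,.03])) for x in(.511,.515)])
im=cv2.resize(p["pixels"][205:236,300:341,::-1],None,fx=16,fy=16,interpolation=cv2.INTER_NEAREST)
cv2.imwrite("pics/s5.png",cv2.convertScaleAbs(im,alpha=1.6))
E
python3 st.py .513 -.2222 .098 169 -40
```

```text
[ 0.51094759 -0.22257659  0.03      ] [(np.float64(315.3897835249313), np.float64(220.58090220277364)), (np.float64(315.3899416457707), np.float64(219.4280649716308))]
[-0.83 -0.15 -1.03  0.1   0.39 -0.52] [ 0.4538 -0.2072  0.1176] [-0.06 -0.62 -0.6 ] [0.12  0.578 0.008] 0.028973121597018904 35.96348315477371
shift [-34.4  -3.6  54. ] turn [ 0.02 -0.03 -0.02]
```

View pics/s5.png

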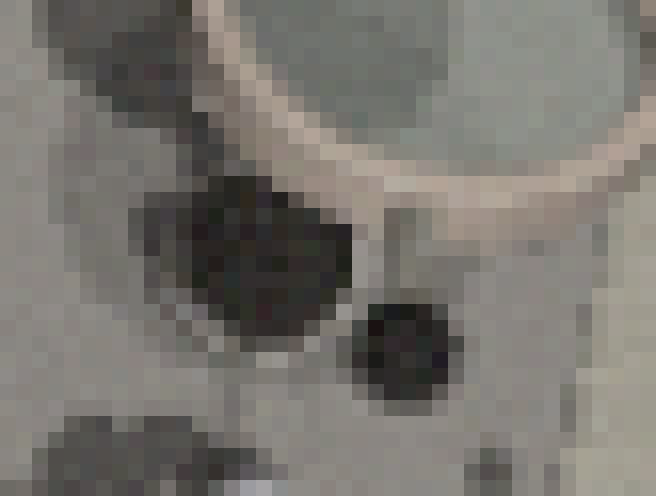

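The zoom shows the pad spanning columns 178–352, with its bottom at 338 and the frame hiding its top right; the knob is at (408,352). That puts the pad's centre near (0.5127, -0.2222). I'll go above it.

```bash
python3 st.py .5207 -.221 .085 169 -40
```

```text
[-0.83 -0.15 -1.03  0.1   0.39 -0.52] [ 0.4538 -0.2072  0.1176] [-0.06 -0.62 -0.6 ] [0.12  0.578 0.008] 0.028973121597018904 35.96348315477371
shift [-31.7  -1.   68.7] turn [ 0.02 -0.03 -0.02]
```

Request:
move_arm --targets '[[[-8,0,17],[0,0,0],0.6],[[-16,0,34],[0,0,0],0.6],[[-24,-1,51],[0,0,0],0.6],[[-32,-1,68],[0,-0.03,0],0.6],[[-32,-1,68],[0,-0.03,0],0.6]]'

```text
clock: 15.3
tcp_pos: [0.5208, -0.2207, 0.0848]
orientation: [0.34, 0.09, 0.936, -0.03]
wrist_force: [-0.5, 0.9, -0.2]
finger_gap: 0.0288
grip_force: 35.9
```

```bash
python3 st.py .5207 -.221 .063 169 -40; python3 cap.py 315.6 218; python3 - <<'E'
from h import *
p=env.read_camera("top")
im=cv2.resize(p["pixels"][200:241,295:346,::-1],None,fx=14,fy=14,interpolation=cv2.INTER_NEAREST)
cv2.imwrite("pics/s6.png",cv2.convertScaleAbs(im,alpha=1.6))
E
```

```text
[-0.72  0.06 -0.97 -0.08  0.34 -0.42] [ 0.5208 -0.2207  0.0848] [-0.55  0.88 -0.24] [0.08  0.623 0.043] 0.02882946953029933 35.943084955215454
shift [14.1 -0.4 16.7] turn [ 0.03 -0.01 -0.01]
tcp [ 0.5208 -0.2207  0.0848]
cap px [261.77408773 178.21349157] [5.12000000e+02 3.84000000e+02 4.26653333e+05] world [ 0.6455 -0.0332  0.1132]
pad px [321.91248541 175.30532867] [  9.33333333  18.66666667 285.66666667] world [ 0.67   -0.2443  0.03  ]
```

View pics/s6.png

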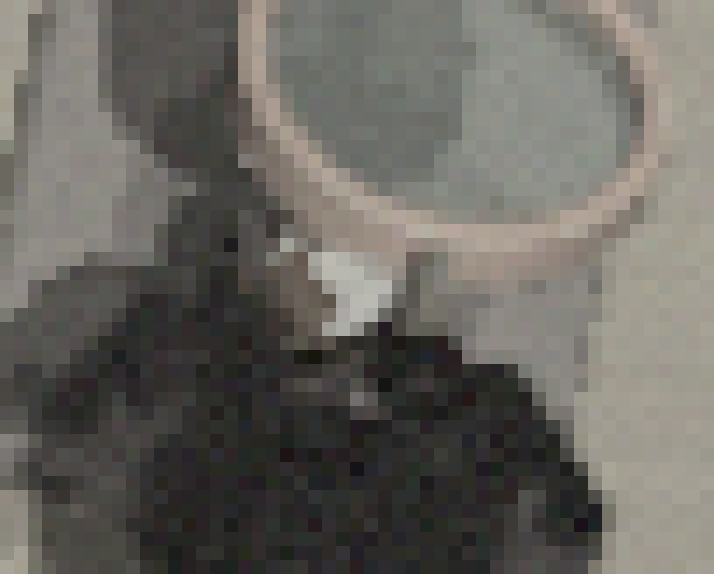

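The crop shows the cap at about (340,295), partly hidden by the lens frame. That agrees with the projection of the pad's centre, so I'll lower it.

Request:
move_arm --targets '[[[4,0,5],[0,0,0],0.6],[[8,0,10],[0,0,0],0.6],[[11,0,14],[0,0,0],0.6],[[14,0,16.5],[0,0,0],0.6],[[14,0,16.5],[0,0,0],0.6]]'

```text
clock: 16.02
tcp_pos: [0.5199, -0.2205, 0.063]
orientation: [0.34, 0.091, 0.936, -0.03]
wrist_force: [0.7, 0.2, -0.4]
finger_gap: 0.0287
grip_force: 35.9
```

```bash
python3 st.py .5207 -.221 .0596 169 -40
```

```text
[-0.72  0.11 -1.   -0.16  0.34 -0.42] [ 0.5199 -0.2205  0.063 ] [ 0.68  0.24 -0.42] [0.109 0.627 0.013] 0.028684624226409983 35.94382256269455
shift [ 1.6 -0.4  3.2] turn [ 0.03 -0.01 -0.02]
```

Request:
move_arm --targets '[[[1,0,1.5],[0,0,0],0.6],[[1.6,0,2.6],[0,0,0],0.6],[[1.6,0,3],[0,0,0],0.6],[[1.6,0,3],[0,0,0],0.6]]'

```text
clock: 16.52
tcp_pos: [0.5211, -0.2209, 0.0604]
orientation: [0.34, 0.091, 0.935, -0.03]
wrist_force: [0.4, -0.1, -0.8]
finger_gap: 0.0295
grip_force: 35.9
```

```bash
python3 st.py .5207 -.221 .0586 169 -40
```

```text
[-0.72  0.12 -1.   -0.17  0.33 -0.42] [ 0.5211 -0.2209  0.0604] [ 0.35 -0.05 -0.8 ] [0.14  0.632 0.007] 0.029512977500880125 35.943088978528976
shift [ 1.4 -0.2  1.1] turn [ 0.03 -0.   -0.02]
```

Request:
move_arm --targets '[[[0.4,0,0.4],[0,0,0],0.6],[[0.8,0,0.8],[0,0,0],0.6],[[0.8,0,0.8],[0,0,0],0.6]]'

```text
clock: 16.9
tcp_pos: [0.5212, -0.221, 0.0596]
orientation: [0.341, 0.091, 0.935, -0.03]
wrist_force: [-1.4, 0.3, 2.4]
finger_gap: 0.0287
grip_force: 36.5
```

```bash
python3 st.py .5207 -.221 .0586 169 -40
```

```text
[-0.72  0.12 -1.   -0.17  0.34 -0.42] [ 0.5212 -0.221   0.0596] [-1.39  0.26  2.36] [0.214 0.43  0.054] 0.028739270351202172 36.45494744181633
shift [ 1.  -0.1  0.5] turn [ 0.03  0.   -0.02]
```

Request:
move_arm --targets '[[[0,0,0],[0,0,0],0.3],[[0,0,0],[0,0,0],0.2],[[0,0,0],[0,0,0],0.1],[[0,0,0],[0,0,0],-0.1],[[0,0,0],[0,0,0],-0.3]]' --squeeze 20

```text
clock: 17.52
tcp_pos: [0.5209, -0.2208, 0.0591]
orientation: [0.34, 0.091, 0.935, -0.03]
wrist_force: [-0.0, 0.1, 0.2]
finger_gap: 0.0554
grip_force: 0.0
```

```bash
python3 st.py; python3 - <<'E'
from h import *
p=env.read_camera("scene");u,v=map(int,proj(p,np.array([.513,-.222,.06])))
cv2.imwrite("pics/s7.png",cv2.convertScaleAbs(cv2.resize(p["pixels"][v-40:v+35,u-50:u+50,::-1],None,fx=7,fy=7,interpolation=cv2.INTER_CUBIC),alpha=1.2))
E
```

```text
[-0.72  0.12 -1.   -0.17  0.33 -0.42] [ 0.5209 -0.2208  0.0591] [-0.    0.07  0.18] [0.151 0.66  0.022] 0.055393162221853934 0.0
```

View pics/s7.png

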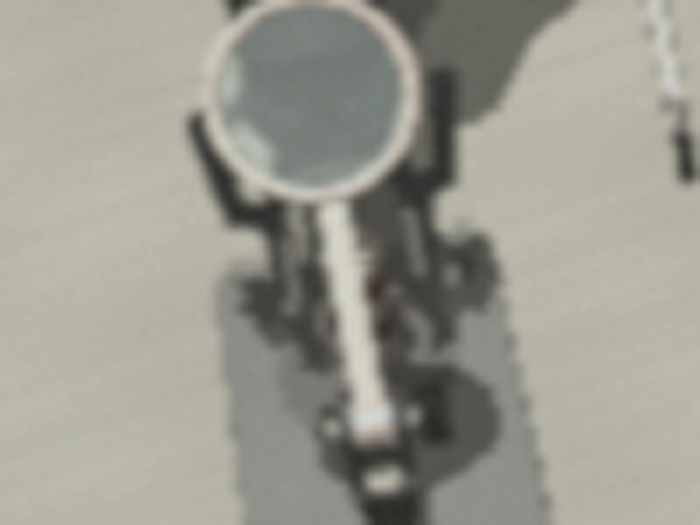

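The lens arm hides most of the vial, which shows as brown at (375,290) between the open fingers. I'll back out along the tool axis and look from above.

Request:
move_arm --targets '[[[0,0,-15],[0,0,0],-0.4],[[0,0,-30],[0,0,0],-0.4],[[0,0,-60],[0,0,0],-0.4],[[0,0,-95],[0,0,0],-0.4],[[0,0,-120],[0,0,0],-0.4]]'

```text
clock: 18.2
tcp_pos: [0.4445, -0.2065, 0.1522]
orientation: [0.341, 0.091, 0.935, -0.03]
wrist_force: [-0.8, -0.2, 0.2]
finger_gap: 0.0597
grip_force: 0.0
```

```bash
python3 st.py .40 -.20 .30 169 -40; python3 - <<'E'
from h import *
p=env.read_camera("top")
print("pad",proj(p,np.array([.5127,-.2222,.034])),"captop expected",proj(p,np.array([.5127,-.2222,.088])))
a=cv2.resize(p["pixels"][200:235,295:340,::-1],None,fx=14,fy=14,interpolation=cv2.INTER_NEAREST)
cv2.imwrite("pics/s8.png",cv2.convertScaleAbs(a,alpha=1.6))
E
```

```text
[-0.85 -0.23 -0.98  0.24  0.41 -0.54] [ 0.4445 -0.2065  0.1522] [-0.84 -0.24  0.21] [0.049 0.556 0.034] 0.05970558633706483 0.0
shift [ -60.5   -1.4 -142.1] turn [ 0.02 -0.   -0.02]
pad (np.float64(315.7284628525317), np.float64(220.03664060325147)) captop expected (np.float64(317.64367227165224), np.float64(219.24184382221034))
```

View pics/s8.png

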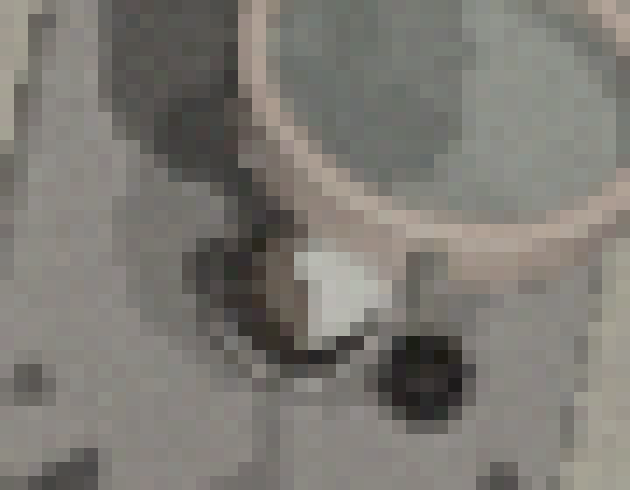

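The cap spans columns 266–385 with its bottom at row 340, so its centre is at image pixel (317.8, 219.2) against an expected (317.6, 219.2). The vial is upright and centred in the ring. Next is the lens knob.

```bash
python3 st.py .40 -.20 .33 169 -20
```

```text
[-0.86 -0.23 -0.98  0.24  0.41 -0.54] [ 0.4443 -0.2066  0.1541] [1.11 0.94 1.42] [0.159 0.405 0.055] 0.05952020091852753 0.0
shift [ -79.    -1.3 -163.4] turn [ 0.02  2.01 -0.01]
```

Request:
move_arm --targets '[[[-10,0,-50],[0,0,0],-0.4],[[-30,0,-90],[0,0.5,0],-0.4],[[-50,0,-125],[0,1,0],-0.4],[[-79,-1,-163],[0,2,0],-0.4],[[-79,-1,-163],[0,2,0],-0.4]]'

```text
clock: 18.88
tcp_pos: [0.4061, -0.2035, 0.3335]
orientation: [0.176, 0.093, 0.98, -0.017]
wrist_force: [0.1, -0.9, -1.0]
finger_gap: 0.0596
grip_force: 0.0
```

```bash
python3 - <<'E'
from h import *
for c in("top","scene"):
    p=env.read_camera(c)
    for n in("lens_knob","lens_center","spare_vial"):print(c,n,[(np.round(d["centre"],4).tolist(),round(d["confidence"],2)) for d in env.landmark_of(n,p)[:2]])
E
python3 st.py .478 -.2168 .37 169 -10
```

```text
top lens_knob [([0.4787, -0.215, 0.2968], 0.58)]
top lens_center [([0.5435, -0.2304, 0.2433], 0.76)]
top spare_vial [([0.6239, 0.0077, -0.004], 0.45)]
scene lens_knob [([0.4806, -0.2144, 0.2929], 0.64)]
scene lens_center [([0.5474, -0.2248, 0.244], 0.74)]
scene spare_vial [([0.6222, 0.0082, 0.0021], 0.44), ([0.7706, 0.0137, 0.0019], 0.26)]
[-0.77 -0.22 -0.35  1.15  0.19 -0.55] [ 0.4005 -0.1995  0.3254] [-0.64 -0.97 -0.12] [ 0.08   0.259 -0.025] 0.059688676984163476 0.0
shift [-89.8  -1.9 -15. ] turn [ 0.04  0.99 -0.01]
```

Request:
move_arm --targets '[[[-30,0,-30],[0,0.3,0],-0.4],[[-60,-1,-30],[0,0.6,0],-0.4],[[-96,-1,-13],[0,1,0],-0.4],[[-96,-1,-13],[0,1,0],-0.4],[[-96,-1,-13],[0,1,0],-0.4]]'

```text
clock: 19.9
tcp_pos: [0.4849, -0.2174, 0.3708]
orientation: [0.086, 0.095, 0.992, -0.005]
wrist_force: [0.5, -0.0, 0.4]
finger_gap: 0.0599
grip_force: 0.0
```

```bash
python3 st.py .4843 -.2161 .277 169 -10
```

```text
[-0.62  0.09  0.09  1.42  0.08 -0.42] [ 0.4849 -0.2174  0.3708] [ 0.46 -0.01  0.39] [0.01  0.13  0.032] 0.059948854904835494 0.0
shift [16.8  0.5 92.2] turn [ 0.04 -0.02 -0.  ]
```

Request:
move_arm --targets '[[[4,0,25],[0,0,0],-0.4],[[8,0,50],[0,0,0],-0.4],[[13,0,75],[0,0,0],-0.4],[[17,0,92],[0,0,0],-0.4],[[17,0,92],[0,0,0],-0.4]]'

```text
clock: 20.52
tcp_pos: [0.4827, -0.2163, 0.2782]
orientation: [0.086, 0.096, 0.992, -0.006]
wrist_force: [0.1, -0.0, 0.8]
finger_gap: 0.0599
grip_force: 0.0
```

Request:
move_arm --targets '[[[0,0,0],[0,0,0],0],[[0,0,0],[0,0,0],0.2],[[0,0,0],[0,0,0],0.4],[[0,0,0],[0,0,0],0.55],[[0,0,0],[0,0,0],0.7]]' --squeeze 20

```text
clock: 21.15
tcp_pos: [0.4852, -0.2159, 0.2789]
orientation: [0.087, 0.095, 0.992, -0.005]
wrist_force: [-0.2, 4.8, 3.9]
finger_gap: 0.0182
grip_force: 19.4
```

```bash
python3 st.py
```

```text
[-0.61  0.08 -0.15  1.19  0.08 -0.42] [ 0.4852 -0.2159  0.2789] [-0.23  4.76  3.93] [ 1.082 -0.019  0.142] 0.018186370634708973 19.38479393720627
```

Request:
move_arm --targets '[[[15,1,14],[0,0,0],0.7],[[29,1,30],[0,0,0],0.7],[[39,1,44],[0,0,0],0.7],[[48,1,59],[0,0,0],0.7],[[48,1,59],[0,0,0],0.7]]'

```text
clock: 21.78
tcp_pos: [0.4478, -0.2084, 0.2107]
orientation: [0.086, 0.096, 0.992, -0.005]
wrist_force: [1.3, -0.6, -5.5]
finger_gap: 0.0182
grip_force: 19.7
```

```bash
python3 st.py; python3 - <<'E'
from h import *
for c in("top","scene"):
    p=env.read_camera(c)
    for n in("lens_knob","lens_center"):
      for d in env.landmark_of(n,p)[:1]:
        X=np.array(d["centre"])-[.6625,-.2495,.15];print(c,n,d["centre"],round(d["confidence"],2),"angle",np.arctan2(X[2],np.hypot(*X[:2])))
E
```

```text
[-0.65  0.03 -0.36  1.02  0.08 -0.45] [ 0.4478 -0.2084  0.2107] [ 1.29 -0.62 -5.53] [-0.16   0.132 -0.114] 0.018163633901550184 19.727611541748047
top lens_knob [0.4412, -0.2049, 0.2296] 0.85 angle 0.33899201810778623
top lens_center [0.5189, -0.2258, 0.2005] 0.78 angle 0.33397957802680006
scene lens_knob [0.4459, -0.2093, 0.2283] 0.74 angle 0.34150066194190404
scene lens_center [0.5253, -0.2219, 0.2019] 0.74 angle 0.3551278354120495
```

Request:
move_arm --targets '[[[10,0,20],[0,0,0],0.7],[[18,0,41],[0,0,0],0.7],[[24,0,59],[0,0,0],0.7],[[27,0,75],[0,0,0],0.7],[[27,0,75],[0,0,0],0.7]]'

```text
clock: 22.7
tcp_pos: [0.436, -0.2061, 0.1335]
orientation: [0.087, 0.095, 0.992, -0.006]
wrist_force: [2.5, -0.9, -5.9]
finger_gap: 0.018
grip_force: 20.1
```

```bash
cat > ang.py <<'E'
from h import *
for c in("top","scene"):
    p=env.read_camera(c)
    for n in("lens_hinge","lens_knob","lens_center"):
      for d in env.landmark_of(n,p)[:1]:
        X=np.array(d["centre"])-[.6625,-.2495,.15];print(c,n,np.round(d["centre"],4),round(d["confidence"],2),"angle",np.arctan2(X[2],np.hypot(*X[:2])).round(3))
E
python3 st.py; python3 ang.py
```

```text
[-0.66  0.06 -0.53  0.82  0.08 -0.46] [ 0.436  -0.2061  0.1335] [ 2.49 -0.94 -5.87] [-0.217 -0.051 -0.072] 0.01802417085028616 20.06826013326645
top lens_hinge [ 0.66   -0.2482  0.1504] 0.79 angle 0.141
top lens_knob [ 0.4297 -0.2046  0.1517] 0.86 angle 0.007
top lens_center [ 0.5099 -0.2246  0.1507] 0.84 angle 0.005
scene lens_hinge [ 0.6614 -0.2483  0.1491] 0.93 angle -0.505
scene lens_center [ 0.515  -0.219   0.1529] 0.75 angle 0.019
```

Request:
move_arm --targets '[[[0,0,0],[0,0,0],0.5],[[0,0,0],[0,0,0],0.3],[[0,0,0],[0,0,0],0.1],[[0,0,0],[0,0,0],-0.2],[[0,0,0],[0,0,0],-0.4]]'

```text
clock: 23.72
tcp_pos: [0.4353, -0.2056, 0.1334]
orientation: [0.087, 0.095, 0.992, -0.006]
wrist_force: [0.4, 0.6, 0.2]
finger_gap: 0.0597
grip_force: 0.0
```

Request:
move_arm --targets '[[[0,0,-10],[0,0,0],-0.4],[[0,0,-25],[0,0,0],-0.4],[[0,0,-50],[0,0,0],-0.4],[[0,0,-80],[0,0,0],-0.4],[[0,0,-110],[0,0,0],-0.4]]'

```text
clock: 24.35
tcp_pos: [0.4163, -0.2025, 0.2433]
orientation: [0.087, 0.095, 0.992, -0.006]
wrist_force: [-0.5, 0.1, -0.3]
finger_gap: 0.0598
grip_force: 0.0
```

Request:
move_arm --targets '[[[20,0,-20],[0,0,0],-0.4],[[20,0,-20],[0,0,0],-0.4],[[20,0,-20],[0,0,0],-0.4]]'

```text
clock: 24.72
tcp_pos: [0.394, -0.1984, 0.2579]
orientation: [0.087, 0.096, 0.992, -0.006]
wrist_force: [-0.0, 0.0, 0.6]
finger_gap: 0.0596
grip_force: 0.0
```

```bash
python3 st.py; python3 ang.py
```

```text
[-0.71 -0.09 -0.36  1.15  0.09 -0.51] [ 0.394  -0.1984  0.2579] [-0.    0.04  0.55] [-0.055  0.206  0.001] 0.05956368970576715 0.0
top lens_hinge [ 0.6619 -0.2503  0.1489] 0.79 angle -0.833
top lens_knob [ 0.4296 -0.2095  0.1521] 0.58 angle 0.009
top lens_center [ 0.5142 -0.2231  0.15  ] 0.64 angle 0.0
scene lens_hinge [ 0.663  -0.2493  0.1507] 0.86 angle 0.915
scene lens_knob [ 0.4341 -0.2064  0.1501] 0.91 angle 0.0
scene lens_center [ 0.5146 -0.2215  0.1518] 0.72 angle 0.012
```

The lens is level and nothing is touching it, so I'm handing in.

```bash
python3 -c "
from workcell import env
print(env.hand_in())"
```

```text
the job is handed in; nothing more can be done
None
```

I stood the vial upright on the pad inside the ring, brought the lens down to within about 0.01 rad of level and let go, then handed the job in at about 25 s; no verdict was returned.

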